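Pump up a bench vacuum clamp

ROBOT

A 6-joint arm with a two-finger parallel gripper is mounted at the origin on the work surface. World frame = base frame: x ahead of the robot, y to its left, z up, the work surface at z = 0. Lengths are in mm, angles in rad, forces in N, time in s.
With the tool pointing down it reaches from about 300 to 775 mm from the base axis. Payload 14.6 kg.
Tool frame: the origin (TCP) lies on the mounting face of the last link; the fingertips stand 199 mm ahead of it and the grasp point (between the pads) lies 180 mm ahead of it; z points along the fingers, y is the line along which they close (so a half turn about z gives the same grasp; the last joint's range is limited). The gripper opens to 94 mm and grips with 3 to 60 N. Pads are 16 mm wide; open, the fingers measure 119 mm over their backs; the gripper's body (75 mm by 177 mm) begins 78 mm behind the grasp point.
Start: joints at [-1.213, 0.3, 1.521, -0, 1.321, -0.067], TCP at [226.669, -501.111, 404.646] pointing down, gripper open.
Joint ranges: [-3.03, 3.03], [-0.79, 2.21], [0.23, 2.52], [-1.04, 4.18], [0, 3.07], [-2.55, 2.55]. Speed limits (rad/s): [2.22, 2.22, 2.57, 3.14, 3.14, 3.14].

INTERFACE

Orientations are given as [roll, pitch, yaw] about the fixed x, y, z axes, in that order (R = Rz(yaw) Ry(pitch) Rx(roll)).
In Python, from cell import manip gives the robot as it stands. The module is installed in compiled form; this text tells all that it offers.
- The arm moves only by the shell command python3 -m creep 'ROWS' [FORCE]. ROWS is a JSON object of lists of equal length, an entry for each row: "slide": the shift along the world's x, y, z in cm, a list of three; "turn": the turn about the world's z in rad; "claw": the opening, from 0 (shut) to 1 (fully open). A call has 1 to 8 rows; each row shifts and turns the commanded pose from where the row before left it; what a row does not reach is not made up. A row lasts 1/8 s, in which the tool goes at most 62.5 mm and 10.7 degrees, less where a joint would pass 70% of its speed; a pose out of reach is approached as far as the arm can. A call with a gripper value outside its range is refused whole. The fingers move at their own pace and stop on an object; FORCE is the grip in N (left out, the last holds). Time passes only in rows, so rows that do not move let the fingers close. It gives the time, the measured TCP pose, the force, the opening and the grip force at its end, in the units of the state.
- manip.read_state(): the state, without advancing time (a new reading comes with each control period).
- manip.camera(name): name is "scene" or "top"; returns (picture, depth): 384x512x3 uint8, red, green, blue; 384x512 float32, mm along the optical axis (not along the pixel's ray), 0 where there is no reading.
- manip.calibration(name): a dict with "intrinsics" (3x3 intrinsics, pixels), "pose" (4x4, takes a point from camera to world coordinates). Camera axes: x right, y up, looking along -z (the intrinsics and any distortion apply to the point x, -y, -z); pixel columns grow to the right and rows downward; lengths in mm; the calibration is good to about 2 mm. A picture is of the moment at which its call begins. calibration takes no time and is no camera call.
- manip.sign_off(): hands the job in; it is judged then, once.
Trained networks look in the newest picture that a camera, given by its name, has taken for a name from the list of things; names that differ only in an ending like _2 or _b are one class to them, and where a whole thing is asked for, a point or a joint stands for the part that bears it (a point fixed in the world has none). Each returns a list of dicts, best first, with "score" (0 to 1); they miss things now and then, are a little off and sometimes report something else, mostly with a low value. They report only what shows in the picture. A call takes as long as a camera call.
- manip.cut_out(query, camera): "mask" (384x512 bool, what is visible of it) and "position" ([column, row] in pixels, amid what is visible of it).
The state is a dict: "clock": time; "joints": joint angles; "qd": joint speeds; "effort": joint torques, N m; "eef_pos": TCP position; "eef_rot": TCP orientation; "wrist_force": force on the tool from outside, world axes, zero at the start; "moment": the same for the moment, N m; "finger_gap": finger opening in mm; "finger_force": force on a finger pad.
Only numpy, scipy, OpenCV 4.12 (cv2) and the standard library are available. Lean on these libraries where they do the work, as an engineer would, in place of code of your own. Each camera call takes 0.05 s, during which the arm holds its last target. There are 200 camera calls.

TASK

Set the vacuum clamp so that it holds the wooden panel: first push its vent lever all the way over, away from you towards the panel, and then press the pump plunger down with the fingertips, full stroke after full stroke and letting it spring back up each time, until the indicator pin stands fully out of its turret. Finish with the plunger up and let go. Do not touch the pin, pump only after the lever is over, and leave the panel and everything else on the bench where it lies.

Things in the scene. Friction and masses are not known exactly. Their poses are not given: they have to be found in the camera images.
- pump: vacuum clamp fixed to the bench: grey casting 110 x 250 x 12 mm; along its y: square indicator turret (y -75 mm), round pump barrel (y 0, 50 mm wide, 94 tall), vent valve (y +88 mm, its pivot 34 mm above the bench); round suction pod at x +205 mm. Origin on the bench under the barrel's axis, x level towards the pod (away from the robot), y left, z up; turned up to 0.45 rad
- plunger_top (a point): centre of the flat top of the black mushroom knob on the plunger, 46 mm wide (flat part 38 mm), on the barrel's axis; 138 mm above the bench when the plunger is up, 114 mm when it is pressed fully down
- plunger_press (a joint): how far the plunger is pressed straight down, m: 0 = up, 0.024 = bottom. A spring pushes it back up by itself when let go; it takes about 4 to 6 N to start and 10 N at the bottom
- indicator_pin: the steel indicator pin, 12 mm thick with an 18 mm head, standing upright in the turret; not to be touched. Origin on its axis, at bench height when the pin is in
- pin_top (a point): centre of the flat top of the indicator pin's head: 96 mm above the bench (6 mm above the turret) when in, 136 mm when fully out
- turret_top (a point): centre of the flat top of the indicator turret (40 x 46 mm), 90 mm above the bench, where the pin comes out
- pin_out (a joint): how far the pin stands out, m: 0 = in, about 0.040 = fully out (a dark band at its foot then shows). A hidden ratchet lifts it about 8 mm on each full down stroke (the first 2 to 15 mm); it stays there between strokes. A stroke counts only if the plunger was let fully up before and goes down at least 20 of its 24 mm. Once fully out, further strokes do nothing
- vent_tip (a point): centre of the black ball, 26 mm wide, on the end of the vent lever, a 10 mm rod 75 mm long from its pivot (pivot at x 0, y +88, z 34 mm of pump). The ball is 100 mm above the bench at either end of the swing, 109 mm midway
- vent_swing (a joint): angle of the vent lever, rad: 0 = leaning 0.5 rad to the pump's own -x (towards the robot, open), 0.5 = upright, 1.0 = leaning 0.5 rad to its +x (towards the pod, shut). Swings in the pump's x-z plane, takes about 1 N at the ball, stays where it is left
- panel: loose framed wooden door panel, 220 x 290 x 20 mm, lying level on the suction pod beyond the pump, origin at the centre of its underside 40 mm above the bench; leave it
- glue_bottle: loose glue bottle standing on the bench to the left of the vent valve, 54 mm wide, 150 mm tall, origin under its centre; leave it
- screw_jar: loose glass jar standing to the right of the turret, 68 mm wide, 80 mm tall, origin under its centre; leave it
- screwdriver: loose screwdriver lying on the bench in front of the pump, 200 mm long, 26 mm thick, origin at its middle, handle towards its own -x; leave it
- tape_roll: loose roll of tape lying flat in front of the vent valve, 90 mm wide, 24 mm high, origin under its centre; leave it
- hammer: loose hammer lying on the bench far to the right, 260 mm long, origin at its middle; leave it
- offcut: loose wood offcut 50 x 110 x 35 mm far to the right, origin under its centre; leave it
- mug: loose white mug standing far to the left, 80 mm wide, 90 mm tall, origin under its centre; leave it

How it is judged:
By the outcome, as a careful person would: the job done as asked, in the order asked, and still so for the second after the job is handed in, with the robot touching nothing.
It also fails if it takes over 48 s, if anything falls off the work surface, if the arm or the gripper's body presses on something with over 40 N, if the wrist force passes 120 N, or if a joint passes its speed limit or range.

## Working session

There is one attempt and no reset: what is moved stays moved. The work goes in short steps, Python scripts to look and compute and a shell command to move; the robot and the scene stay as the last step left them, time stands still between calls to the robot, and variables do not carry over. Pictures are saved under pics/ and viewed, at most 10 in all, crops included, and the job is handed in when it is done.

```bash
mkdir -p pics
cat > h.py <<'E'
import numpy as np, cv2
from cell import manip
def world(cam,uv,d):
    c=manip.calibration(cam);K=np.array(c["intrinsics"]);T=np.array(c["pose"])
    uv=np.atleast_2d(uv).astype(float);d=np.atleast_1d(d)
    x=(uv[:,0]-K[0,2])/K[0,0]*d;y=(uv[:,1]-K[1,2])/K[1,1]*d
    return np.c_[x,-y,-d,np.ones(len(d))]@T.T[:,:3]
def pts(cam,mask,depth):
    v,u=np.nonzero(mask&(depth>0));return world(cam,np.c_[u,v],depth[v,u])
E
python3 - <<'E'
from h import *
for cam in("top","scene"):
    im,d=manip.camera(cam);cv2.imwrite(f"pics/{cam}0.png",im[:,:,::-1])
    c=manip.calibration(cam);print(cam,{k:np.round(v,2).tolist() for k,v in c.items()})
    for q in("plunger_top","pin_top","turret_top","vent_tip","pump","panel","glue_bottle","screw_jar","tape_roll"):
        r=manip.cut_out(q,cam)
        for o in r[:2]:
            p=pts(cam,o["mask"],d)
            if len(p): 
                top=p[p[:,2]>np.percentile(p[:,2],90)-6]
                print(q,round(o["score"],2),np.round(o["position"]),len(p),"med",np.round(np.median(p,0)),"topmean",np.round(top.mean(0)), "zmax",round(p[:,2].max()))
s=manip.read_state();print(s)
E
```

```text
top {'intrinsics': [[433.45, 0.0, 257.01], [0.0, 433.45, 190.19], [0.0, 0.0, 1.0]], 'pose': [[-0.01, 0.98, -0.21, 275.27], [-1.0, -0.01, -0.0, 11.23], [-0.0, 0.21, 0.98, 1409.79], [0.0, 0.0, 0.0, 1.0]]}
plunger_top 0.75 [229. 207.] 169 med [492.  97. 137.] topmean [493.  99. 138.] zmax 144
pin_top 0.38 [172. 200.] 295 med [535. 278. 101.] topmean [544. 285. 149.] zmax 155
turret_top 0.92 [236. 214.] 2506 med [485.  92.  15.] topmean [490. 107. 128.] zmax 144
vent_tip 0.46 [200. 209.] 51 med [490. 186. 113.] topmean [490. 188. 116.] zmax 121
pump 0.97 [230. 215.] 2592 med [486.  94.  15.] topmean [488. 100. 123.] zmax 144
panel 0.97 [244. 148.] 5777 med [690.  44.  51.] topmean [688.  43.  58.] zmax 68
panel 0.17 [201. 210.] 52 med [490. 188. 114.] topmean [490. 189. 116.] zmax 121
glue_bottle 0.65 [172. 200.] 350 med [536. 279.  98.] topmean [545. 287. 149.] zmax 155
screw_jar 0.68 [201. 210.] 47 med [491. 186. 114.] topmean [491. 188. 116.] zmax 121
screw_jar 0.61 [388. 260.] 958 med [ 346. -401.   23.] topmean [ 360. -406.   26.] zmax 34
tape_roll 0.92 [183. 246.] 419 med [388. 265
[... 1034 characters left out ...]
clock': 1.0, 'joints': array([-1.21258717e+00,  2.99888518e-01,  1.52101532e+00,  2.51411088e-05,
        1.32066667e+00, -6.65895244e-02]), 'qd': array([-9.14654300e-04, -7.12622668e-04, -6.00067213e-05, -9.60955482e-04,
        2.12219415e-03,  5.39743246e-04]), 'effort': array([ 5.35264517e-04, -5.31657958e+01, -3.52917838e+01,  7.08583742e-02,
        2.12582981e-02,  9.71095972e-06]), 'eef_pos': array([ 226.6757364 , -501.10442713,  404.64539427]), 'eef_rot': array([ 3.14156893e+00, -2.28311009e-05,  4.24792462e-01]), 'wrist_force': array([0.3450901 , 0.35355755, 0.05922872]), 'moment': array([-0.00778264,  0.01612923, -0.01712764]), 'finger_force': 0.0, 'finger_gap': 94.15981823157081}
```

Run:
```python
from h import *
for n,(a,b,c,e) in {"top0":(130,120,330,270),"scene0":(200,120,360,240)}.items():
    im=cv2.imread(f"pics/{n}.png")[b:e,a:c]
    cv2.imwrite(f"pics/{n}c.png",cv2.resize(im,None,fx=4,fy=4,interpolation=cv2.INTER_CUBIC))
d=manip.camera("top")[1]
# casting axes: pump mask low points 8..18mm
o=manip.cut_out("pump","top")[0];p=pts("top",o["mask"],d)
q=p[(p[:,2]>6)&(p[:,2]<20)][:,:2];print(cv2.minAreaRect(q.astype(np.float32)))
for lo,hi in((80,100),(100,122),(130,146)):
    r=p[(p[:,2]>lo)&(p[:,2]<hi)];print(lo,len(r));print(np.round(r[::max(1,len(r)//12)]).tolist())
```

```text
((495.56317138671875, 100.92733001708984), (249.7135467529297, 111.96397399902344), 76.47539520263672)
80 261
[[516.0, 82.0, 85.0], [495.0, 23.0, 91.0], [490.0, 72.0, 88.0], [487.0, 72.0, 87.0], [483.0, 45.0, 89.0], [480.0, 45.0, 89.0], [477.0, 81.0, 95.0], [474.0, 94.0, 92.0], [472.0, 100.0, 89.0], [468.0, 103.0, 95.0], [468.0, 5.0, 84.0], [462.0, 42.0, 89.0], [458.0, 8.0, 92.0]]
100 75
[[500.0, 195.0, 115.0], [496.0, 192.0, 118.0], [494.0, 195.0, 116.0], [496.0, 179.0, 103.0], [491.0, 183.0, 116.0], [488.0, 189.0, 116.0], [484.0, 192.0, 116.0], [485.0, 29.0, 101.0], [482.0, 183.0, 114.0], [479.0, 190.0, 111.0], [478.0, 17.0, 102.0], [475.0, 17.0, 101.0], [469.0, 29.0, 102.0]]
130 178
[[517.0, 100.0, 130.0], [510.0, 97.0, 139.0], [506.0, 88.0, 139.0], [503.0, 85.0, 139.0], [500.0, 85.0, 138.0], [497.0, 85.0, 140.0], [495.0, 88.0, 138.0], [491.0, 91.0, 138.0], [489.0, 94.0, 134.0], [486.0, 97.0, 137.0], [483.0, 97.0, 136.0], [480.0, 94.0, 137.0], [477.0, 85.0, 137.0]]
```

View pics/top0c.png

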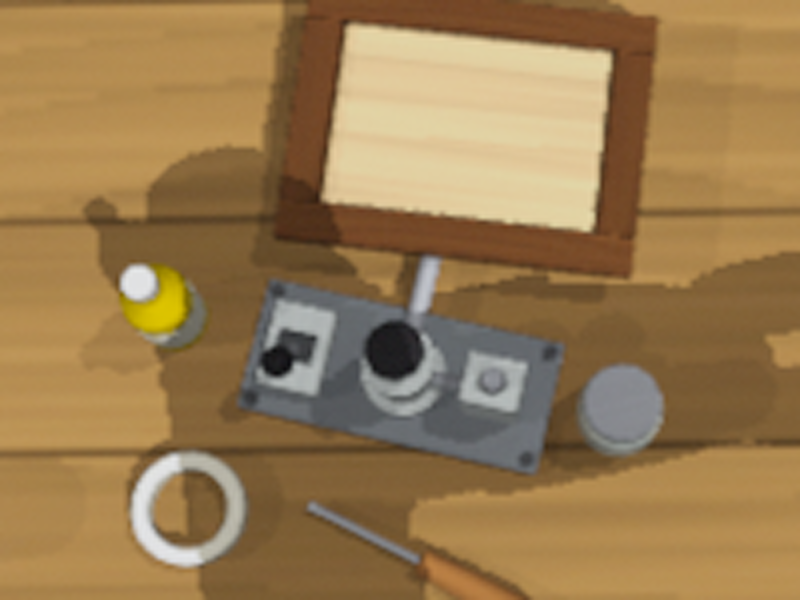

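View pics/scene0c.png

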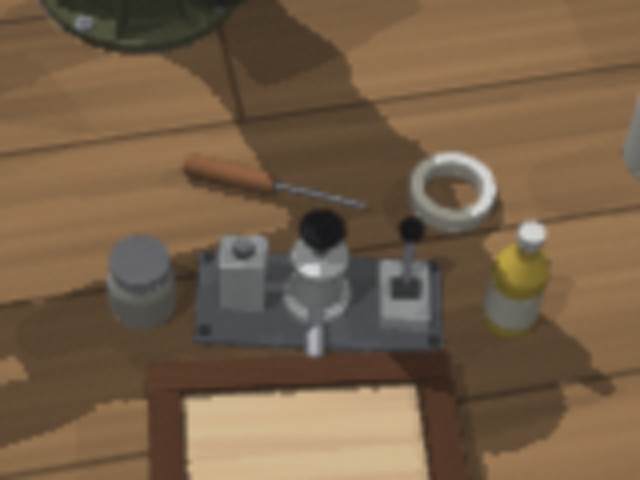

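The pictures agree with the depth: ball at crop (277,360), knob at (395,350), pin at (492,380). The pump origin is about (496,101) with yaw about -0.236. The lever leans towards the robot. I'll shut the gripper and move over to behind the ball.

```bash
python3 -m creep '{"slide":[[1.6,5.4,0],[1.6,5.4,0],[1.6,5.4,0],[1.6,5.4,0],[1.6,5.4,0],[1.6,5.4,0],[1.6,5.4,0],[1.6,5.4,0]],"turn":[-0.16,-0.16,-0.16,-0.16,-0.02,0,0,0],"claw":[0,0,0,0,0,0,0,0]}' 10
```

```text
clock: 2.1
eef_pos: [354.7, -67.3, 405.0]
eef_rot: [3.142, -0.001, -0.235]
wrist_force: [0.9, 0.1, -0.9]
finger_gap: 17.3
finger_force: 0.0
```

```bash
python3 -m creep '{"slide":[[1.7,5.44,0],[1.7,5.44,0],[1.7,5.44,0],[1.7,5.44,0],[1.7,5.44,0],[0,0,-3],[0,0,0],[0,0,0]],"turn":[0,0,0,0,0,0,0,0],"claw":[0,0,0,0,0,0,0,0]}'
python3 - <<'E'
from h import *
im,d=manip.camera("top");cv2.imwrite("pics/t1.png",cv2.resize(im[120:270,130:330,::-1],None,fx=4,fy=4))
im,d=manip.camera("scene");cv2.imwrite("pics/s1.png",cv2.resize(im[100:240,200:380,::-1],None,fx=4,fy=4))
E
```

```text
clock: 3.1
eef_pos: [439.8, 202.5, 375.7]
eef_rot: [-3.141, -0.001, -0.236]
wrist_force: [-0.1, -0.6, -0.1]
finger_gap: 0.3
finger_force: 0.0
```

View pics/s1.png

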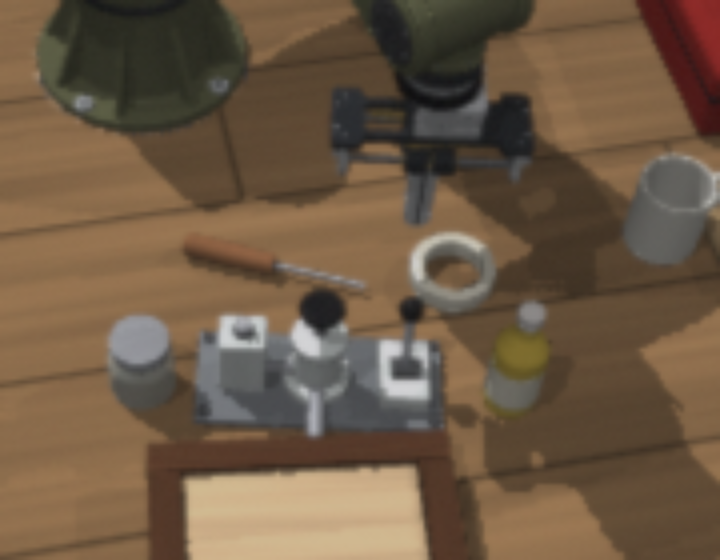

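Fingers are in line with the lever (tips at crop (418,215), ball at (411,310)). I'll lower and push along the pump's +x.

```bash
python3 -m creep '{"slide":[[0,0,-4.5],[0,0,-4.5],[0,0,0],[1.17,-0.28,0],[1.17,-0.28,0],[1.17,-0.28,0],[1.17,-0.28,0],[0,0,0]],"turn":[0,0,0,0,0,0,0,0],"claw":[0,0,0,0,0,0,0,0]}'
```

```text
clock: 4.2
eef_pos: [487.2, 191.4, 284.6]
eef_rot: [-3.142, -0.0, -0.236]
wrist_force: [-0.4, 0.3, -0.1]
finger_gap: 0.4
finger_force: 0.0
```

```bash
python3 -m creep '{"slide":[[1.17,-0.28,0],[1.17,-0.28,0],[1.17,-0.28,0],[0,0,0]],"turn":[0,0,0,0],"claw":[0,0,0,0]}'
```

```text
clock: 4.7
eef_pos: [522.3, 183.0, 284.4]
eef_rot: [3.142, -0.0, -0.236]
wrist_force: [0.1, -0.5, 0.7]
finger_gap: 0.9
finger_force: 0.0
```

```bash
python3 -m creep '{"slide":[[0.6,-0.14,0],[0.2,-0.05,0],[0.2,-0.05,0],[0,0,0]],"turn":[0,0,0,0],"claw":[0,0,0,0]}'
python3 - <<'E'
from h import *
for cam in("top","scene"):
    im,d=manip.camera(cam);cv2.imwrite(f"pics/{cam}2.png",im[:,:,::-1])
    for o in manip.cut_out("vent_tip",cam)[:2]:
        p=pts(cam,o["mask"],d);print(cam,round(o["score"],2),o["position"],len(p),np.round(np.median(p,0)) if len(p) else 0)
a=cv2.imread("pics/top2.png")[150:250,170:270];b=cv2.imread("pics/scene2.png")[120:220,240:340]
cv2.imwrite("pics/c2.png",cv2.resize(np.hstack([a,b]),None,fx=4,fy=4,interpolation=cv2.INTER_CUBIC))
E
```

```text
clock: 5.2
eef_pos: [530.6, 181.4, 284.4]
eef_rot: [3.141, 0.005, -0.235]
wrist_force: [-16.1, 2.9, 6.6]
finger_gap: 0.7
finger_force: 7.7
```

View pics/c2.png

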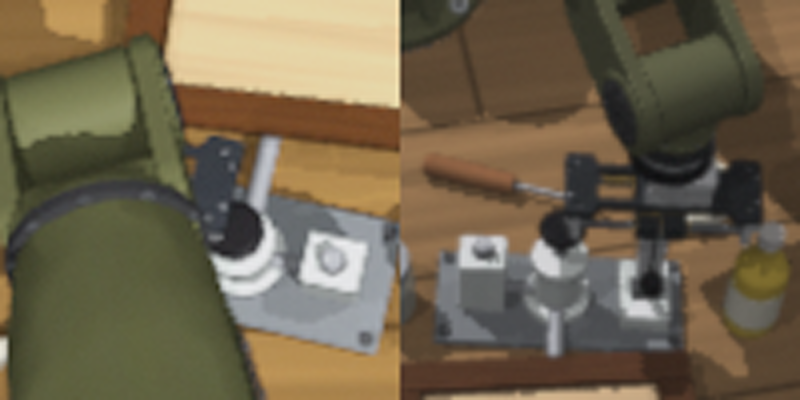

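Wrist force rose to 16 N at pump x = +15, exactly where the stop should be, and the ball now leans towards the panel (scene half, at (650,283)). I'll back off, go up, and move over the knob.

```bash
python3 -m creep '{"slide":[[-1.5,0.36,0],[-1.5,0.36,0],[0,0,4.5],[0,0,4],[-0.2,-4.4,0],[-0.3,-4.5,0],[0,0,0],[0,0,0]],"turn":[0,0,0,0,0,0,0,0],"claw":[0,0,0,0,0,0,0,0]}'
python3 - <<'E'
from h import *
for cam in("top","scene"):
    im,d=manip.camera(cam);cv2.imwrite(f"pics/{cam}3.png",im[:,:,::-1])
    for q in("vent_tip","plunger_top","pin_top"):
      for o in manip.cut_out(q,cam)[:2]:
        p=pts(cam,o["mask"],d);print(cam,q,round(o["score"],2),o["position"],len(p),np.round(np.median(p,0)) if len(p) else 0)
a=cv2.imread("pics/top3.png")[150:250,170:270];b=cv2.imread("pics/scene3.png")[120:220,240:340]
cv2.imwrite("pics/c3.png",cv2.resize(np.hstack([a,b]),None,fx=4,fy=4,interpolation=cv2.INTER_CUBIC))
E
```

```text
clock: 6.4
eef_pos: [496.4, 99.5, 369.8]
eef_rot: [-3.141, -0.0, -0.235]
wrist_force: [-0.8, 0.1, 0.3]
finger_gap: 0.6
finger_force: 0.0
```

View pics/c3.png

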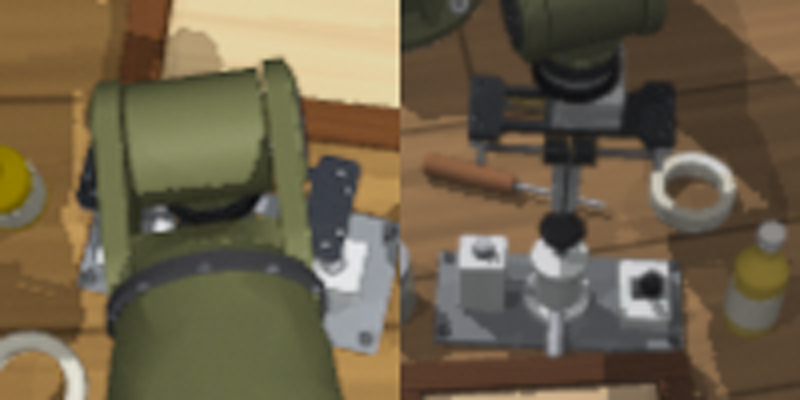

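The lever stays over (ball at (650,285), clear of the fingers), and the fingers stand above the knob. First stroke, carefully.

```bash
python3 -m creep '{"slide":[[0,0,-3.0],[0,0,-0.8],[0,0,-0.9],[0,0,-0.9],[0,0,0]],"turn":[0,0,0,0,0],"claw":[0,0,0,0,0]}'
```

```text
clock: 7.42
eef_pos: [496.5, 99.2, 314.2]
eef_rot: [3.141, 0.001, -0.235]
wrist_force: [-5.9, -0.8, 6.9]
finger_gap: 0.4
finger_force: 3.9
```

```bash
python3 -m creep '{"slide":[[0,0,-0.1],[0,0,0]],"turn":[0,0],"claw":[0,0]}'
python3 - <<'E'
from h import *
im,d=manip.camera("scene");cv2.imwrite("pics/scene4.png",im[:,:,::-1])
for q in("plunger_top","pin_top","indicator_pin"):
  for o in manip.cut_out(q,"scene")[:2]:
    p=pts("scene",o["mask"],d);print(q,round(o["score"],2),o["position"],len(p),np.round(np.median(p,0)) if len(p) else 0)
print(manip.read_state()["wrist_force"],manip.read_state()["moment"])
cv2.imwrite("pics/c4.png",cv2.resize(im[130:210,240:340,::-1],None,fx=7,fy=7,interpolation=cv2.INTER_CUBIC))
E
```

```text
clock: 7.68
eef_pos: [496.5, 99.2, 313.6]
eef_rot: [3.141, 0.001, -0.235]
wrist_force: [-6.6, -0.9, 8.6]
finger_gap: 0.3
finger_force: 4.4
plunger_top 0.42 [280.7, 179.5] 65 [507.  99. 114.]
pin_top 0.15 [143.8, 229.3] 424 [ 578. -432.   34.]
indicator_pin 0.65 [277.3, 196.5] 1611 [511.  90.  17.]
indicator_pin 0.33 [328.4, 192.9] 298 [561. 281.  91.]
[-6.53138674 -0.3690607   8.90223421] [-0.05110663  1.2535722  -0.04727999]
```

View pics/c4.png

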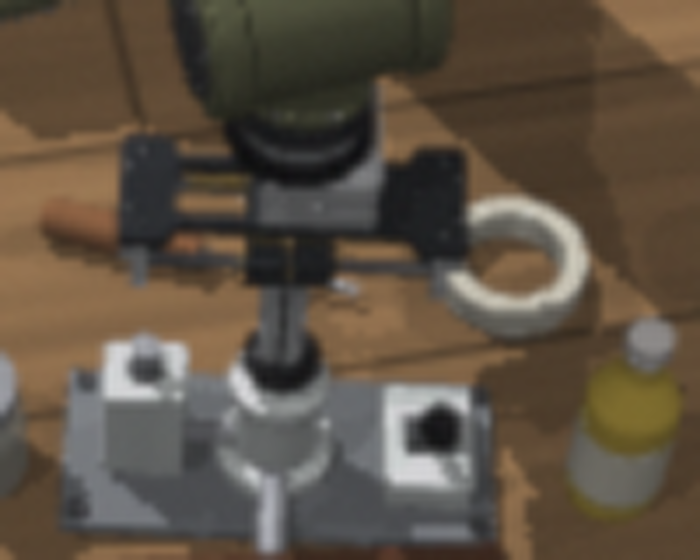

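The knob is fully down in the crop and the pin has risen. Now I'll release and repeat, with a dwell at the top.

```bash
python3 -m creep '{"slide":[[0,0,1.6],[0,0,1.6],[0,0,0],[0,0,0],[0,0,-1.2],[0,0,-1],[0,0,-1],[0,0,0]],"turn":[0,0,0,0,0,0,0,0],"claw":[0,0,0,0,0,0,0,0]}'
```

```text
clock: 8.88
eef_pos: [496.8, 99.1, 313.3]
eef_rot: [-3.141, -0.002, -0.235]
wrist_force: [-3.3, 0.4, 19.1]
finger_gap: 0.6
finger_force: 9.7
```

```bash
python3 -m creep '{"slide":[[0,0,1.6],[0,0,1.6],[0,0,0],[0,0,0],[0,0,-1.2],[0,0,-1],[0,0,-1],[0,0,0]],"turn":[0,0,0,0,0,0,0,0],"claw":[0,0,0,0,0,0,0,0]}'
```

```text
clock: 9.88
eef_pos: [496.7, 99.1, 313.3]
eef_rot: [-3.141, -0.001, -0.235]
wrist_force: [-4.5, -1.5, 20.3]
finger_gap: 0.6
finger_force: 10.4
```

```bash
python3 -m creep '{"slide":[[0,0,1.6],[0,0,1.6],[0,0,0],[0,0,0],[0,0,-1.2],[0,0,-1],[0,0,-1],[0,0,0]],"turn":[0,0,0,0,0,0,0,0],"claw":[0,0,0,0,0,0,0,0]}'
python3 - <<'E'
from h import *
im,d=manip.camera("scene");cv2.imwrite("pics/scene5.png",im[:,:,::-1])
cv2.imwrite("pics/c5.png",cv2.resize(im[130:210,240:340,::-1],None,fx=7,fy=7,interpolation=cv2.INTER_CUBIC))
E
```

```text
clock: 10.88
eef_pos: [496.7, 99.1, 313.3]
eef_rot: [-3.141, -0.001, -0.235]
wrist_force: [-4.8, -1.4, 21.0]
finger_gap: 0.6
finger_force: 10.4
```

View pics/c5.png

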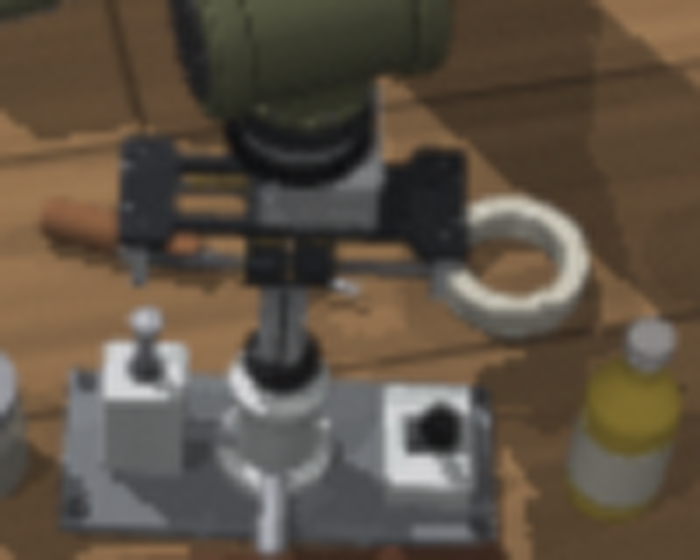

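The pin head (146,320) now stands well above the turret after four strokes. Two more strokes, then up.

```bash
python3 -m creep '{"slide":[[0,0,1.6],[0,0,1.6],[0,0,0],[0,0,0],[0,0,-1.2],[0,0,-1],[0,0,-1],[0,0,0]],"turn":[0,0,0,0,0,0,0,0],"claw":[0,0,0,0,0,0,0,0]}'
python3 - <<'E'
from h import *
im,d=manip.camera("scene");cv2.imwrite("pics/scene6.png",im[:,:,::-1])
E
```

```text
clock: 11.92
eef_pos: [496.7, 99.1, 313.3]
eef_rot: [-3.141, -0.001, -0.235]
wrist_force: [-5.5, -1.1, 20.5]
finger_gap: 0.5
finger_force: 10.4
```

```bash
python3 -m creep '{"slide":[[0,0,1.6],[0,0,1.6],[0,0,0],[0,0,0],[0,0,-1.2],[0,0,-1],[0,0,-1],[0,0,0]],"turn":[0,0,0,0,0,0,0,0],"claw":[0,0,0,0,0,0,0,0]}'; python3 -m creep '{"slide":[[0,0,2],[0,0,4],[0,0,4],[-5,0,2],[-5,0,0],[0,0,0]],"turn":[0,0,0,0,0,0],"claw":[0,0,0,0,0,0]}'
python3 - <<'E'
from h import *
im,d=manip.camera("scene");cv2.imwrite("pics/scene7.png",im[:,:,::-1])
f=lambda n:cv2.imread(f"pics/scene{n}.png")[155:225,240:340]
g=np.hstack([f(6)[:,:50],f(7)]);cv2.imwrite("pics/c7.png",cv2.resize(g,None,fx=5,fy=5,interpolation=cv2.INTER_CUBIC))
def at(n):return cv2.imread(f"pics/scene{n}.png")[150:185,255:266].astype(int)
for a,b in((4,5),(5,6),(6,7)):print(a,b,np.abs(at(a)-at(b)).max(2).max(1))
p=pts("scene",np.ones(d.shape,bool),d);r=p[(np.hypot(p[:,0]-478,p[:,1]-28)<12)&(p[:,2]>95)];print(np.round(r))
r=p[(np.hypot(p[:,0]-496,p[:,1]-100)<16)&(p[:,2]>100)];print("knob",np.round(np.median(r,0)))
E
```

```text
clock: 12.98
eef_pos: [496.7, 99.1, 313.3]
eef_rot: [-3.141, -0.001, -0.235]
wrist_force: [-4.7, -0.3, 20.4]
finger_gap: 0.4
finger_force: 10.4
clock: 13.72
eef_pos: [394.6, 99.1, 432.0]
eef_rot: [3.142, 0.0, -0.235]
wrist_force: [0.1, 0.4, 0.1]
finger_gap: 0.4
finger_force: 0.0
4 5 [ 11   7   8  21   7   9   3   4   2  15   4   4   7   5   4  17   5   6
  13   3  17   6   2  20  87 120  97  22  75  84  72  22  18  39  39]
5 6 [ 1  2  2  2  3  2  2  2  2  1  2  2  2  2  2  2  2  2  2  1  1  2  2  2
  4 25 11  3  1  1  2  1  2  1  1]
6 7 [ 61  84  92 105 111 110 109 106 102  98  91  92  97 100  99  79  46  45
  38  34  40   5   3   3   3  21   7   2   3   4   3   3   4  11  11]
[[469.  24. 134.]
 [470.  27. 135.]
 [474.  30. 139.]
 [473.  34. 138.]
 [479.  22. 142.]
 [476.  26. 137.]
 [479.  29. 140.]
 [476.  34. 135.]
 [484.  21. 143.]
 [481.  25. 137.]
 [482.  29. 137.]
 [482.  33. 137.]
 [479.  22. 129.]
 [484.  25. 135.]
 [487.  28. 138.]
 [484.  32. 133.]
 [477.  22. 120.]
 [482.  25. 126.]
 [481.  29. 124.]
 [480.  33. 120.]
 [475.  23. 110.]
 [482.  25. 120.]
 [487.  28. 125.]
 [476.  34. 109.]
 [477.  22. 107.]
 [483.  25. 114.]
 [484.  29. 115.]
 [478.  34. 105.]
 [475.  23.  97.]
 [485.  25. 111.]
 [488.  28. 113.]
 [481.  33. 103.]
 [481.  22.  98.]
 [480.  26.  96.]
 [482.  29.  99.]
 [485.  25.  97.]
 [485.  29.  95.]]
knob [497. 100. 139.]
```

View pics/c7.png

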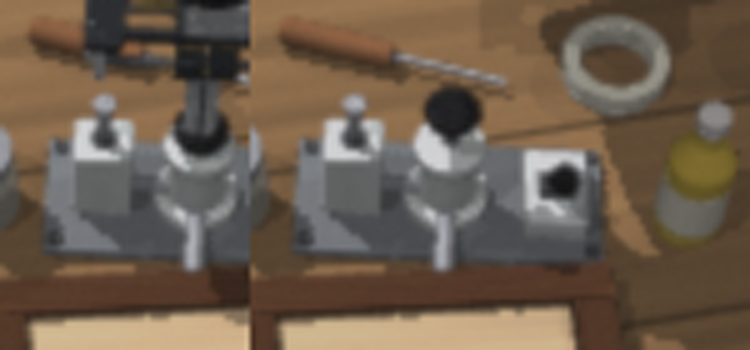

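Run:
```python
from h import *
for cam in("scene","top"):
    im,_=manip.camera(cam);d=np.mean([manip.camera(cam)[1] for _ in range(6)],0)
    cv2.imwrite(f"pics/{cam}8.png",im[:,:,::-1])
    p=pts(cam,np.ones(d.shape,bool),d)
    for n,x,y,r0,lo in(("pin",478,28,14,128),("knob",496,100,18,125),("ball",551,178,25,104)):
        r=p[(np.hypot(p[:,0]-x,p[:,1]-y)<r0)&(p[:,2]>lo)];print(cam,n,len(r),np.round(np.median(r,0),1) if len(r) else 0)
cv2.imwrite("pics/c8.png",cv2.resize(cv2.imread("pics/scene8.png")[165:195,245:275],None,fx=16,fy=16,interpolation=cv2.INTER_CUBIC))
```

```text
scene pin 21 [476.8  28.  137. ]
scene knob 61 [497.5  99.1 138. ]
scene ball 30 [555.1 176.9 110.2]
top pin 31 [475.9  25.7 137.2]
top knob 32 [506.6 101.3 138. ]
top ball 54 [550.1 175.  109.3]
```

View pics/c8.png

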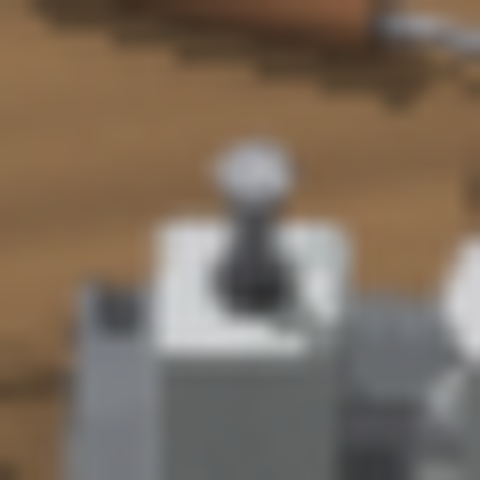

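The crop shows the pin's head at (253,172) and its dark foot at (250,285). The pin top measures 137 mm (136 expected when fully out), the knob is up at 138 mm, and the ball is at (551,176), its shut position. Handing in.

```bash
python3 -c "
from cell import manip;print(manip.sign_off())"
```

```text
the job is handed in; nothing more can be done
None
```

The vent lever was pushed fully over first, then six full strokes raised the indicator pin to 137 mm (136 is fully out), and I handed the job in at about 14 s with the plunger up and the arm clear; sign-off gave no verdict.

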